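Pack the divided bench tray

TASK

Pack the red spray can and the green drill case into the blue divided tray beside the yellow tin and the amber jar that already stand in it, so that all four stand upright and flat on the tray's floor. Space is tight: see which bay holds which thing, choose the bay where each newcomer fits, and move the tin and the jar along their bays to make room. Keep the four upright all the time, set them down instead of dropping them, and leave the other things on the bench where they are.

Things in the scene. Friction and masses are not known exactly. Their poses are not given: they have to be found in the camera images.
- tray: blue sheet-steel tray fixed to the bench, 74 (x) x 342 (y) x 45 mm high; walls, floor and middle divider are 4 mm thick. Origin: centre of the underside; x across, y along the tray (its long side), z up. The divider across the middle, as high as the walls, makes two equal bays in a row along y, each 165 mm long (y) and 66 mm wide (x) inside.
- bay_left (a point): centre of the inner floor of the bay on the tray's +y side; axes as the tray's. The bay reaches 82.5 mm either way along y and 33 mm either way along x.
- bay_right (a point): centre of the inner floor of the bay on the tray's -y side; otherwise as bay_left.
- tin: yellow rectangular tin with a white label, 54 (x) x 92 (y) x 106 mm high, with a black cap on top (28 mm across, 14 mm high, 22 mm off centre towards +y). Origin: centre of the underside, z up. It stands in one of the bays at the start, 92 mm side nearly along the bay; at most about 0.65 kg.
- jar: round amber glass jar with a brass lid, 60 mm across, 100 mm high. Origin: centre of the underside, z up. It stands in the other bay at the start; at most about 0.45 kg.
- can: round spray can, red with a white band and bare metal at foot and shoulder, 62 mm across and 102 mm high, with a red cap (48 mm across, 18 mm high) on top. Origin: centre of the underside, z up. It stands on the bench to one side of the tray.
- case: green upright drill case, 50 (x) x 96 (y) x 100 mm high, black seam and latches. Origin: centre of the underside, z up, y along its 96 mm side. It stands on the bench to the other side of the tray.
- tape: bystander: yellow and black tape measure, 66 x 40 x 62 mm high, on the robot's side of the tray. Origin: centre of the underside.
- screwdriver: bystander: screwdriver with a red handle, lying beyond the tray, origin under its middle, length along its x.
- hammer: bystander: hammer lying beyond the tray, length along its x.
- wrench: bystander: wrench lying beyond the tray, length along its x.
- brush: bystander: brush lying beyond the tray on the right, length along its x.
- glue: bystander: white bottle with an orange cap, 56 mm across and 130 mm high, beyond the tray on the left. Origin: centre of the underside.
Not all that is in view belongs to the job. Several things have the shape of the jar; the one meant has the colours described above.

How it is judged:
By the outcome, as a careful person would: the job done as asked, in the order asked, and still so for the second after the job is handed in, with the robot touching nothing.
It also fails if it takes over 66 s, if anything falls off the work surface, if the arm or the gripper's body presses on something with over 40 N, if the wrist force passes 120 N, or if a joint passes its speed limit or range.

ROBOT

A 6-joint arm with a two-finger parallel gripper is mounted at the origin on the work surface. World frame = base frame: x ahead of the robot, y to its left, z up, the work surface at z = 0. Lengths are in m, angles in rad, forces in N, time in s.
With the tool pointing down it reaches from about 0.35 to 1 m from the base axis. Payload 7.1 kg.
Tool frame: the origin (TCP) lies between the finger pads; the fingertips stand 22 mm ahead of it and the grasp point (between the pads) lies 3 mm ahead of it; z points along the fingers, y is the line along which they close (so a half turn about z gives the same grasp; the last joint's range is limited). The gripper opens to 85 mm and grips with 20 to 120 N. Pads are 22 mm wide; open, the fingers measure 114 mm over their backs; the gripper's body (76 mm by 85 mm) begins 54 mm behind the grasp point. The pads swing forward as they close: fully open they stand 13 mm farther back than shut.
Start: joints at [1.263, 0.423, 1.63, -0, 1.089, -0.019], TCP at [0.178, 0.599, 0.218] pointing down, gripper open.
Joint ranges: [-3, 3], [-0.9, 2.11], [0.09, 2.58], [-1.31, 4.45], [0.11, 2.69], [-2.54, 2.54]. Speed limits (rad/s): [2.39, 2.39, 3.01, 3.14, 3.14, 3.14].

INTERFACE

Orientations are given as a rotation vector (axis times angle).
In Python, from rig import manip gives the robot as it stands. The module is installed in compiled form; this text tells all that it offers. Calls block until the motion is done:
- manip.move_to(position, orientation): joint-space move of the TCP to a pose.
- manip.servo_line(position, orientation=None, rate=0.15): straight line of the TCP; orientation=None keeps the orientation; rate is the mean speed in m/s.
- manip.set_joints(angles): joint-space move.
- manip.command_gripper(opening, f_grip=None): finger opening in m; f_grip is the grip in N (None keeps the last); returns when the fingers have stopped.
- manip.hold(seconds).
- manip.solve_ik(position, orientation): joint angles nearest the present ones, or None.
- manip.camera(name): name is "scene" or "top" or "wrist"; returns a dict with "image" (400x640x3 uint8, red, green, blue), "fx", "fy", "cx", "cy" (pixels), "k1" (the pictures are not rectified: a ray, as slopes to the right and down, at radius r is drawn at 1 + k1 r^2 times it, then the intrinsics apply), "cam_to_world" (4x4, takes a point from camera to world coordinates); the wrist camera has in their place "mount" (4x4, takes a point from camera to tool coordinates, whose origin is the TCP and whose axes are the flange's). Camera axes: x right, y down, z forward; pixel columns grow to the right and rows downward; lengths in m; the calibration is good to about 2 mm. A picture is of the moment at which its call begins: read the wrist's pose just before it. There is no depth.
A pose or a line that the arm cannot do raises manip.IKError and nothing moves.
- manip.sign_off(): hands the job in; it is judged then, once.
Readings, each from a call of its own:
- manip.get_time(): time.
- manip.get_joint_positions(): joint angles.
- manip.get_joint_vel(): joint speeds.
- manip.get_tau(): joint torques, N m.
- manip.get_position(): TCP position.
- manip.get_ee_rot(): TCP orientation.
- manip.get_contact_force(): force on the tool from outside, world axes, zero at the start.
- manip.get_torque(): the same for the moment, N m.
- manip.get_width(): finger opening in m.
- manip.get_grip_force(): force on a finger pad.
Only numpy, scipy, OpenCV 4.12 (cv2) and the standard library are available. Lean on these libraries where they do the work, as an engineer would, in place of code of your own. Each camera call takes 0.05 s, during which the arm holds its last target. There are 200 camera calls.

## Working session

There is one attempt and no reset: what is moved stays moved. The work goes in short steps, each a Python script; the robot and the scene stay as the last script left them, time stands still between calls to the robot, and variables do not carry over. Pictures are saved under pics/ and viewed, at most 10 in all, crops included, and the job is handed in when it is done.

```bash
mkdir -p pics
python3 - <<'E'
from rig import manip
import cv2,pickle
d={}
for n in("scene","top","wrist"):
    c=manip.camera(n);d[n]=c
    cv2.imwrite(f"pics/{n}0.png",c["image"][:,:,::-1])
    print(n,{k:v for k,v in c.items() if k!="image"})
pickle.dump(d,open("d0.pkl","wb"))
print(manip.get_time(),manip.get_ee_rot())
E
```

```text
scene {'fx': 373.7232618620153, 'fy': 373.7232618620153, 'cx': 320.7797176341677, 'cy': 204.0335809232578, 'k1': -0.015775238500842392, 'cam_to_world': array([[ 0.77981749,  0.43681301, -0.44841842,  0.98699544],
       [ 0.62596599, -0.55229603,  0.55057759, -0.52615092],
       [-0.00716025, -0.71004471, -0.70412019,  0.71114313],
       [ 0.        ,  0.        ,  0.        ,  1.        ]])}
top {'fx': 436.08371664641624, 'fy': 436.08371664641624, 'cx': 318.9537118798821, 'cy': 204.10116362520208, 'k1': -0.08375887163277039, 'cam_to_world': array([[ 4.51552205e-03, -9.86231630e-01,  1.65308143e-01,
         3.88340257e-01],
       [-9.99988006e-01, -4.76694697e-03, -1.12423975e-03,
        -3.39888582e-03],
       [ 1.89677595e-03, -1.65301084e-01, -9.86241326e-01,
         1.14939177e+00],
       [ 0.00000000e+00,  0.00000000e+00,  0.00000000e+00,
         1.00000000e+00]])}
wrist {'fx': 292.29273232353813, 'fy': 292.29273232353813, 'cx': 323.4198635596486, 'cy': 202.11726561222522, 'k1': -0.020399012317876136, 'mount': array([[ 7.93014920e-05, -9.60886971e-01, -2.76940830e-01,
         7.06250439e-02],
       [ 9.99999987e-01,  1.15148801e-04, -1.13177576e-04,
        -8.03919979e-05],
       [ 1.40640263e-04, -2.76940818e-01,  9.60886967e-01,
        -1.56242417e-01],
       [ 0.00000000e+00,  0.00000000e+00,  0.00000000e+00,
         1.00000000e+00]])}
0.15 [-4.52030783e-01 -3.10871139e+00  1.86266870e-03]
```

View pics/top0.png

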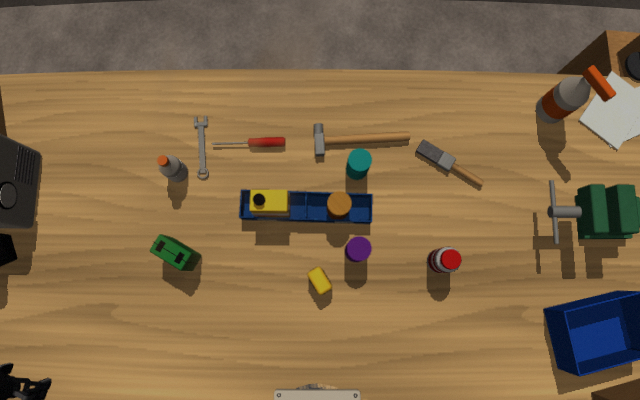

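View pics/scene0.png

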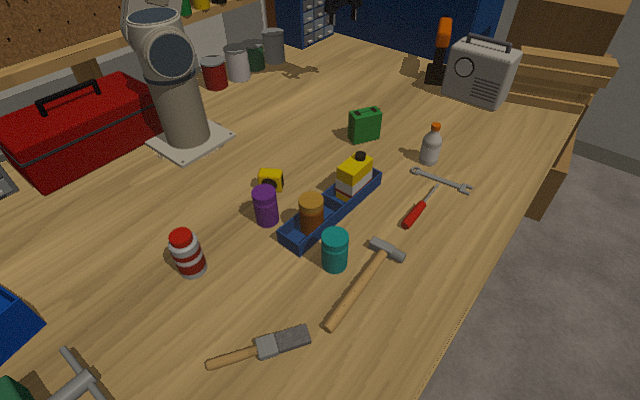

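The top view shows the tray's far-left corner at (241,190) and its right end near x=372. The tin is at (268,202), in the +y bay, and the jar at (340,204), in the −y bay. The case is at (174,252), the can cap at (448,260). By length, the can goes with the tin (154 of 165 mm) and the case with the jar (156 of 165 mm).

```bash
cat > h.py <<'E'
import numpy as np, cv2
from scipy.spatial.transform import Rotation as R
def down(a):            # tool z down, tool x at world angle a
    return np.pi*np.array([np.cos(a/2),np.sin(a/2),0])
def T(c,pose=None):
    if "cam_to_world" in c: return c["cam_to_world"]
    W=np.eye(4);W[:3,:3]=R.from_rotvec(pose[1]).as_matrix();W[:3,3]=pose[0]
    return W@c["mount"]
def proj(P,c,M):
    q=(np.atleast_2d(P)-M[:3,3])@M[:3,:3]; s=q[:,:2]/q[:,2:]
    s=s*(1+c["k1"]*(s**2).sum(1,keepdims=True))
    return s*[c["fx"],c["fy"]]+[c["cx"],c["cy"]]
def ray(uv,c,M):
    d=(np.atleast_2d(uv)-[c["cx"],c["cy"]])/[c["fx"],c["fy"]]; s=d.copy()
    for _ in range(8): s=d/(1+c["k1"]*(s**2).sum(1,keepdims=True))
    return np.c_[s,np.ones(len(s))]@M[:3,:3].T
def plane(uv,c,M,z):
    v=ray(uv,c,M); o=M[:3,3]; return o+v*((z-o[2])/v[:,2:])
E
python3 - <<'E'
from h import *
import pickle
np.set_printoptions(precision=4,suppress=True)
c=pickle.load(open("d0.pkl","rb"))["top"];M=T(c)
for n,uv,z in [("tray",[(241,190),(372,195),(372,222),(239,219)],.045),("tin",[(250,190),(288,191),(288,213),(250,213)],.11),("jar",[(340,204)],.104),("can",[(453,260)],.12),("case",[(159,235),(198,249),(190,266),(151,254)],.1),("teal",[(359,157)],.1),("purple",[(359,248)],.1),("tape",[(319,280)],.06)]:
    p=plane(uv,c,M,z); print(n,p.mean(0),'\n',p[:,:2])
E
```

```text
tray [0.5672 0.0288 0.045 ] 
 [[ 0.6095  0.1973]
 [ 0.5979 -0.1414]
 [ 0.5277 -0.1404]
 [ 0.5338  0.1998]]
tin [0.5679 0.1165 0.11  ] 
 [[0.5966 0.1634]
 [0.5945 0.0708]
 [0.5405 0.0699]
 [0.54   0.1617]]
jar [ 0.5641 -0.0558  0.104 ] 
 [[ 0.5641 -0.0558]]
can [ 0.4283 -0.3224  0.12  ] 
 [[ 0.4283 -0.3224]]
case [0.4476 0.3447 0.1   ] 
 [[0.486  0.3851]
 [0.4529 0.287 ]
 [0.4119 0.3047]
 [0.4396 0.4022]]
teal [ 0.6836 -0.1038  0.1   ] 
 [[ 0.6836 -0.1038]]
purple [ 0.4577 -0.1013  0.1   ] 
 [[ 0.4577 -0.1013]]
tape [ 0.3811 -0.0056  0.06  ] 
 [[ 0.3811 -0.0056]]
```

```bash
cat >> h.py <<'E'
def snap(manip,name,save={}):
    pose=(np.array(manip.get_position()),np.array(manip.get_ee_rot()))
    c=manip.camera("wrist"); M=T(c,pose)
    import pickle; pickle.dump((c,M,pose),open(name+".pkl","wb"))
    cv2.imwrite(f"pics/{name}.png",c["image"][:,:,::-1]); return c,M
E
python3 - <<'E'
from rig import manip
from h import *
r=np.radians
t=lambda s:print(s,manip.get_time())
manip.move_to([.42,.36,.24],down(r(71.5)));t("c1");snap(manip,"case1")
manip.move_to([.50,.30,.24],down(r(71.5)));t("c2");snap(manip,"case2")
manip.move_to([.567,.029,.20],down(r(0)));t("t1");snap(manip,"tray1")
manip.move_to([.567,.029,.20],down(r(180)));t("t2");snap(manip,"tray2")
a=[cv2.imread(f"pics/{n}.png") for n in("case1","case2","tray1","tray2")]
m=np.vstack([np.hstack(a[:2]),np.hstack(a[2:])]); cv2.imwrite("pics/m1.png",cv2.resize(m,(800,500),interpolation=cv2.INTER_AREA))
E
```

```text
c1 1.4333
c2 1.9667
t1 3.1083
t2 5.8083
```

View pics/m1.png

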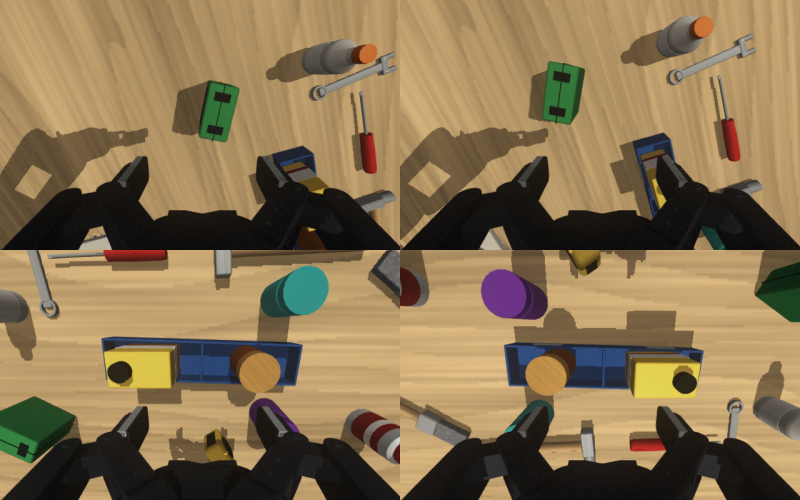

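View pics/tray1.png

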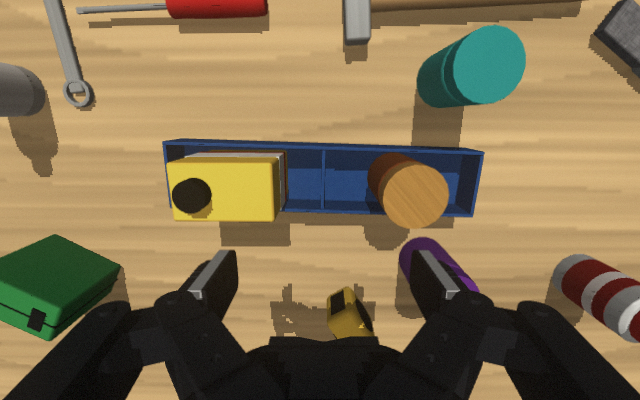

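Both bays are confirmed in tray1: tin at about (223,190) with a gap before the divider at x≈323, and jar lid at (415,195). Next I'll fit the tray and the things numerically.

```bash
cat >> h.py <<'E'
def rz(a): return np.array([[np.cos(a),-np.sin(a)],[np.sin(a),np.cos(a)]])
def blob(c,lo,hi,near):
    hsv=cv2.cvtColor(cv2.GaussianBlur(c["image"],(3,3),0),cv2.COLOR_RGB2HSV)
    m=cv2.morphologyEx(cv2.inRange(hsv,np.array(lo),np.array(hi)),cv2.MORPH_OPEN,np.ones((3,3)))
    cs,_=cv2.findContours(m,cv2.RETR_EXTERNAL,cv2.CHAIN_APPROX_NONE)
    cs=[k for k in cs if cv2.contourArea(k)>60]
    return min(cs,key=lambda k:np.linalg.norm(k.reshape(-1,2).mean(0)-near))
def tri(rs):  # [(uv,c,M)] -> point, residual
    A=0;b=0;L=[]
    for uv,c,M in rs:
        v=ray(uv,c,M)[0];v/=np.linalg.norm(v);P=np.eye(3)-np.outer(v,v);A=A+P;b=b+P@M[:3,3];L.append((P,M[:3,3]))
    p=np.linalg.solve(A,b);return p,[1e3*np.linalg.norm(P@(p-o)) for P,o in L]
def box(x,y,yaw,sx,sy,z0,z1):
    P=np.array([(i*sx/2,j*sy/2,k) for i in(-1,1) for j in(-1,1) for k in(z0,z1)])
    P[:,:2]=P[:,:2]@rz(yaw).T+[x,y]; return P
E
cat > fit.py <<'E'
from h import *
import pickle
from scipy.optimize import least_squares
np.set_printoptions(precision=4,suppress=True)
V={n:pickle.load(open(n+".pkl","rb"))[:2] for n in("tray1","tray2","case1","case2")}
tv=[V["tray1"],V["tray2"]]
E_=[]
for c,M in tv:
    hsv=cv2.cvtColor(c["image"],cv2.COLOR_RGB2HSV)
    m=cv2.inRange(hsv,np.array([100,90,25]),np.array([125,255,255]))
    cs,_=cv2.findContours(m,cv2.RETR_EXTERNAL,cv2.CHAIN_APPROX_NONE)
    E_.append(np.vstack([k.reshape(-1,2) for k in cs if cv2.contourArea(k)>200]).astype(float))
def shift(M,b):
    M=M.copy(); return M
def res(p,sel=None):
    out=[]
    for i,(c,M) in enumerate(tv):
        Mb=M.copy(); mt=c["mount"]; Rt=M[:3,:3]@mt[:3,:3].T
        Mb[:3,3]+=Rt@[p[3],p[4],0]
        H=cv2.convexHull(proj(box(p[0],p[1],p[2],.074,.342,0,p[5]),c,Mb).astype(np.float32))
        pts=E_[i] if sel is None else E_[i][sel[i]]
        out.append(np.array([cv2.pointPolygonTest(H,(float(u),float(v)),True) for u,v in pts]))
    return out
p=np.array([.567,.029,-.026,0,0,.045])
for tol in(8,4,2.5):
    r=res(p);sel=[abs(q)<tol for q in r]
    s=least_squares(lambda q:np.r_[np.hstack(res(q,sel))-.0,(q[3:5]/.002),(q[5]-.045)/.003],p,loss="soft_l1",diff_step=1e-4,x_scale=[.01,.01,.01,.01,.01,.01])
    p=s.x
    print("tray",p,[k.sum() for k in sel],"rms",[np.sqrt((q[k]**2).mean()) for q,k in zip(res(p),sel)])
pickle.dump(p,open("tray.pkl","wb"))
def Mb(n):
    c,M=V[n];K=M.copy();K[:3,3]+=M[:3,:3]@c["mount"][:3,:3].T@[p[3],p[4],0];return c,K
def loc(q): return (np.asarray(q)[...,:2]-p[:2])@rz(p[2])*1e3
for nm,lo,hi,nears,z in[("tin",(24,120,150),(34,255,255),{"tray1":(225,188),"tray2":(425,200)},.110),("jar",(10,100,110),(20,255,255),{"tray1":(415,195),"tray2":(235,200)},.104),
  ("case",(50,80,60),(75,255,255),{"case1":(350,176),"case2":(260,150)},.1)]:
    rs=[];
    for n,nr in nears.items():
        c,M=Mb(n);k=blob(c,lo,hi,nr).reshape(-1,2)
        (u,v),wh,an=cv2.minAreaRect(k.astype(np.float32))
        if nm=="jar":(u,v),wh,an=cv2.fitEllipse(k)
        W=plane(k,c,M,z)[:,:2].astype(np.float32)
        rc=cv2.minAreaRect(W); b=cv2.boxPoints(rc)
        e=max([b[1]-b[0],b[2]-b[1]],key=np.linalg.norm);yaw=(np.degrees(np.arctan2(e[1],e[0]))-90+90)%180-90
        print(nm,n,(u,v),"world c",np.array(rc[0]),"size",np.array(rc[1])*1e3,"yaw",yaw,"local",loc(rc[0]))
        rs.append((plane([(u,v)],c,M,z),(u,v),c,M))
    print("  tri",*tri([q[1:] for q in rs]))
E
python3 fit.py
```

```text
tray [ 0.5713  0.0305 -0.0255  0.0011 -0.0004  0.0388] [np.int64(775), np.int64(673)] rms [np.float64(2.717911590682429), np.float64(2.9492037421950896)]
tray [ 0.5719  0.0307 -0.027   0.0011 -0.0005  0.0393] [np.int64(629), np.int64(655)] rms [np.float64(1.1814277668396485), np.float64(1.6996436005666657)]
tray [ 0.5718  0.0305 -0.0288  0.001  -0.0007  0.0394] [np.int64(574), np.int64(544)] rms [np.float64(0.7772776224773964), np.float64(1.1650249399960737)]
tin tray1 (219.0, 191.0) world c [0.576  0.1211] size [50.2311 87.5996] yaw 0.20303345 local [ 1.6226 90.7335]
tin tray2 (424.0, 209.0) world c [0.5733 0.1193] size [50.0932 87.6932] yaw 0.03225708 local [-1.0003 88.8214]
  tri [0.5751 0.1222 0.103 ] [np.float64(2.1906267669430965), np.float64(2.190626766943146)]
jar tray1 (316.5243835449219, 151.78677368164062) world c [0.5639 0.0305] size [327.316  632.9482] yaw 0.061340332 local [-7.8894 -0.2339]
jar tray2 (340.24981689453125, 159.21426391601562) world c [0.5549 0.0856] size [699.3558 347.6114] yaw -11.772926 local [-18.4421  54.6578]
  tri [ 0.5736  0.0527 -0.2127] [np.float64(8.373915562538489), np.float64(8.373915562538478)]
case case1 (350.0582580566406, 178.720458984375) world c [0.4466 0.3613] size [94.9757 48.5102] yaw -29.65453 local [-134.6285  327.0487]
case case2 (259.0939636230469, 148.920654296875) world c [0.4507 0.3579] size [93.8037 56.5   ] yaw -29.60598 local [-130.486   323.8161]
  tri [0.4483 0.3599 0.0887] [np.float64(0.16672508580513443), np.float64(0.16672508580521792)]
```

```bash
cat > ov.py <<'E'
from h import *
import pickle
a=[]
for n,(u0,v0) in(("tray1",(155,130)),("tray2",(155,140))):
    c,M,_=pickle.load(open(n+".pkl","rb"))
    im=c["image"][v0:v0+115,u0:u0+340,::-1]
    im=cv2.resize(im,None,fx=2.35,fy=2.35,interpolation=cv2.INTER_CUBIC)
    im=np.clip(im.astype(float)*1.5,0,255).astype(np.uint8)
    for k in range(0,340,20): cv2.line(im,(int(k*2.35),0),(int(k*2.35),5 if k%100 else 12),(255,255,255),1)
    for k in range(0,115,20): cv2.line(im,(0,int(k*2.35)),(6,int(k*2.35)),(255,255,255),1)
    a.append(im)
cv2.imwrite("pics/ov1.png",np.vstack(a))
E
python3 ov.py
```

```text
(no output)
```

View pics/ov1.png

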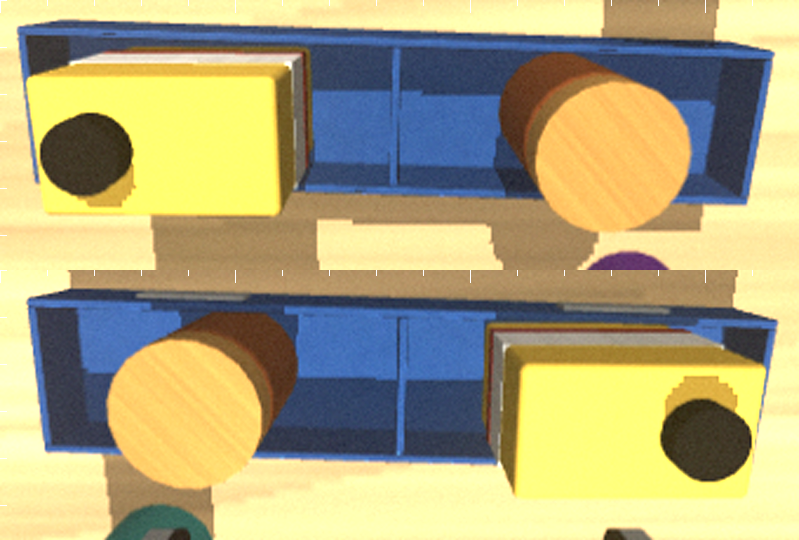

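```bash
cat > fit2.py <<'E'
from h import *
import pickle
from scipy.optimize import least_squares
np.set_printoptions(precision=4,suppress=True)
V=[pickle.load(open(n+".pkl","rb"))[:2] for n in("tray1","tray2")]
o=[np.array((155,130)),np.array((155,140))]
# (view, zoomed px, tray-local corner)
C=[(0,(20,27),(1,1)),(0,(772,50),(1,-1)),(0,(746,203),(-1,-1)),(0,(37,184),(-1,1)),
   (1,(30,28),(-1,-1)),(1,(775,50),(-1,1)),(1,(46,182),(1,-1))]
J=[(0,(613,155)),(1,(184,143))]
D=[(0,(394.5,46)),(0,(395,187)),(1,(402,48)),(1,(401,185))]  # divider top ends
DL=[(33,0),(-33,0),(-33,0),(33,0)]
def cam(i,p):
    c,M=V[i];K=M.copy();K[:3,3]+=M[:3,:3]@c["mount"][:3,:3].T@p[5:8];return c,K
def res(p):
    r=[]
    W=lambda l,z:np.r_[rz(p[2])@np.array(l)+p[:2],z]
    for i,z,s in C: r.append(proj(W((s[0]*.037,s[1]*.171),.045),*cam(i,p))[0]-(np.array(z)/2.35+o[i]))
    for (i,z),l in zip(D,DL): r.append(proj(W(np.array(l)*1e-3,.045),*cam(i,p))[0]-(np.array(z)/2.35+o[i]))
    for i,z in J: r.append(proj([*p[3:5],p[8]],*cam(i,p))[0]-(np.array(z)/2.35+o[i]))
    return np.r_[np.ravel(r)/.7,p[5:8]/.002]
s=least_squares(res,[.567,.029,-.026,.564,-.056,0,0,0,.104],loss="soft_l1",x_scale=.01)
p=s.x;print(p);print(np.round(res(p)[:26].reshape(-1,2)*.7,1).tolist())
print("jar local",(p[3:5]-p[:2])@rz(p[2])*1e3)
E
python3 fit2.py
```

```text
[ 0.5721  0.0311 -0.0274  0.569  -0.0546  0.0008 -0.0005 -0.0023  0.0991]
[[-0.4, 0.0], [0.2, 0.0], [-0.4, 0.3], [0.2, -0.3], [-0.7, 0.5], [0.2, -0.2], [0.2, 0.3], [1.1, 0.3], [-0.9, -0.5], [0.5, -0.2], [-0.8, -0.3], [0.1, 0.0], [0.1, -0.0]]
jar local [ -0.7165 -85.7294]
```

```bash
cat >> h.py <<'E'
TR=np.array([.5721,.0311]); TY=-.0274
def w(x,y,z):  # tray-local mm -> world
    return np.r_[rz(TY)@np.array([x,y])/1e3+TR,z]
A=np.pi/2+TY
def F(m): return np.array(m.get_contact_force())
def probe(m,d,n,step=.0005,lim=4.,rate=.02):
    """step along tray-local direction d till force rises; returns mm travelled, force"""
    dw=np.r_[rz(TY)@np.array(d,float),0]; f0=F(m); p=np.array(m.get_position()); s=p.copy()
    for i in range(n):
        p=p+dw*step; m.servo_line(p,rate=rate); f=(F(m)-f0)@dw
        if f<-lim: return (i+1)*step*1e3,f
    return None,f
def lpos(m):
    q=np.array(m.get_position()); return np.r_[(q[:2]-TR)@rz(TY)*1e3,q[2]*1e3]
E
python3 - <<'E'
from rig import manip as m
from h import *
np.set_printoptions(precision=2,suppress=True)
jx,jy=-0.7,-85.7
m.move_to(w(jx,jy,.17),down(A));print(m.get_time(),m.get_joint_positions())
m.servo_line(w(jx,jy,.085));print("F",F(m))
m.command_gripper(.05,40);print("w",m.get_width(),m.get_grip_force(),F(m),m.get_time())
m.servo_line(w(jx,jy,.088),rate=.05);print("lift",F(m),lpos(m))
m.servo_line(w(0,-129,.088),rate=.08);print(F(m),lpos(m),m.get_time())
a=probe(m,(1,0),12);print("x+",a,lpos(m))
m.servo_line(w(0,-129,.088),rate=.03)
a=probe(m,(-1,0),12);print("x-",a,lpos(m))
m.servo_line(w(0,-129,.088),rate=.03)
a=probe(m,(0,-1),24);print("y-",a,lpos(m),m.get_time())
E
```

```text
7.1667 [-0.12  0.41  1.79  0.    0.95 -0.09]
F [ 0.63 -0.55  1.28]
w 0.05026697778737894 9.623483038740233 [-5.08  1.   19.42] 8.3333
lift [ 0.81 -0.16 -0.61] [ -0.21 -85.73  88.67]
[-4.61 -2.59 18.88] [   0.85 -130.47   89.94] 9.275
x+ (None, np.float64(0.19479597212281427)) [   7.25 -131.58   91.49]
x- (1.0, np.float64(-4.28481304912508)) [  -0.19 -130.66   90.26]
y- (None, np.float64(-3.390010029480948)) [   0.66 -141.92   89.85] 19.4917
```

Run:
```python
from rig import manip as m
from h import *
print(m.get_width(),m.get_grip_force(),F(m),lpos(m))
c,M=snap(m,"j1")
s=m.camera("scene")["image"][:,:,::-1]
s=cv2.resize(s[120:280,240:440],(800*5//10,320)); 
wi=cv2.resize(c["image"][:,:,::-1],(400,250))
o=np.zeros((320,800,3),np.uint8);o[:,:400]=s;o[:250,400:]=wi
cv2.imwrite("pics/j1m.png",o)
```

```text
0.04980139820645732 0.0 [ 0.73998243  0.18517101 -0.04777561] [   0.66374149 -141.92080265   89.85491532]
```

View pics/j1m.png

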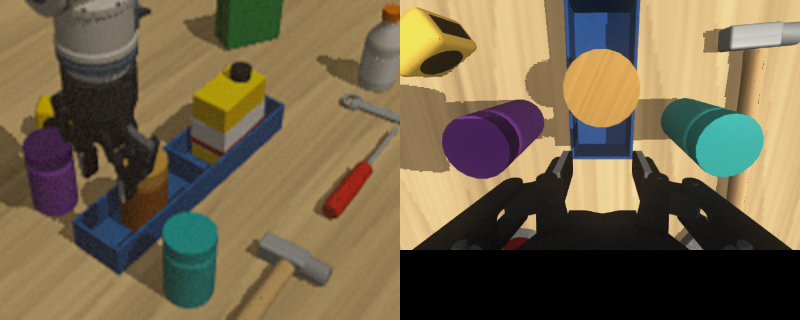

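Run:
```python
from h import *
import pickle
np.set_printoptions(precision=4,suppress=True)
c,M,pose=pickle.load(open("j1.pkl","rb"))
mt=c["mount"];K=M.copy();K[:3,3]+=M[:3,:3]@mt[:3,:3].T@np.array([.0008,-.0005,-.0023])
loc=lambda q:(q[:,:2]-TR)@rz(TY)*1e3
k=blob(c,(8,80,110),(20,255,255),(321,141))
hsv=cv2.cvtColor(c["image"],cv2.COLOR_RGB2HSV)
e=cv2.fitEllipse(k);print(e,cv2.contourArea(k),hsv[141,321])
print("manual",loc(plane([(321.6,141),(321.6,77),(321.6,204)],c,K,.104)))
# tray -y end wall outer edge / inner, at z=.045 : px zoom 1.6
print("rim",loc(plane([(275,253),(372,253),(321,253)],c,K,.045)))
# wrist intrinsics check: where TCP axis projects
P=np.array(pose[0]);print(pose[0],R.from_rotvec(pose[1]).as_matrix())
```

```text
((238.44309997558594, 170.506103515625), (403.4451599121094, 579.1513061523438), 78.20872497558594) 117519.5 [ 18 155 217]
manual [[  -0.9935  -81.5364]
 [  -0.9459  -52.6124]
 [  -1.0477 -113.4207]]
rim [[ -37.1196 -169.9023]
 [  36.95   -169.8826]
 [  -1.9891 -169.869 ]]
[ 0.5689 -0.1108  0.0899] [[ 0.0275  0.9996  0.    ]
 [ 0.9996 -0.0275  0.    ]
 [ 0.      0.     -1.    ]]
```

Run:
```python
from rig import manip as m
from h import *
import pickle
np.set_printoptions(precision=1,suppress=True)
c,M,pose=pickle.load(open("j1.pkl","rb"))
Rm=R.from_rotvec(pose[1]).as_matrix();tips=[Rm@np.array([x,s*.025,z])+pose[0] for s in(-1,1) for x in (-.011,.011) for z in(-.01,.022)]
print(proj(tips,c,M))
s=m.camera("scene");print("scene",proj(tips,s,s["cam_to_world"]), "jar top now", proj([w(-1,-83,.104),w(-1,-83,.004)],s,s["cam_to_world"]))
i=s["image"][:,:,::-1]; i=i[170:280,255:355].copy()
i=cv2.resize(i,None,fx=5,fy=5,interpolation=cv2.INTER_CUBIC)
i=np.clip(i*1.6,0,255).astype(np.uint8)
wi=c["image"][190:290,200:460,::-1]; wi=np.clip(cv2.resize(wi,(300,115))*1.6,0,255).astype(np.uint8)
o=np.zeros((550,800,3),np.uint8);o[:,:500]=i;o[:115,500:]=wi
cv2.imwrite("pics/j2.png",o)
```

```text
[[279.2 269.5]
 [286.2 245.4]
 [277.4 232.8]
 [285.  214. ]
 [368.6 269.5]
 [361.5 245.5]
 [370.4 232.8]
 [362.8 214. ]]
scene [[282.3 211.3]
 [283.4 220.8]
 [288.9 206.1]
 [289.9 215.6]
 [298.4 221.7]
 [299.1 231.2]
 [305.  216.2]
 [305.5 225.7]] jar top now [[310.2 198.3]
 [311.3 226.7]]
```

View pics/j2.png

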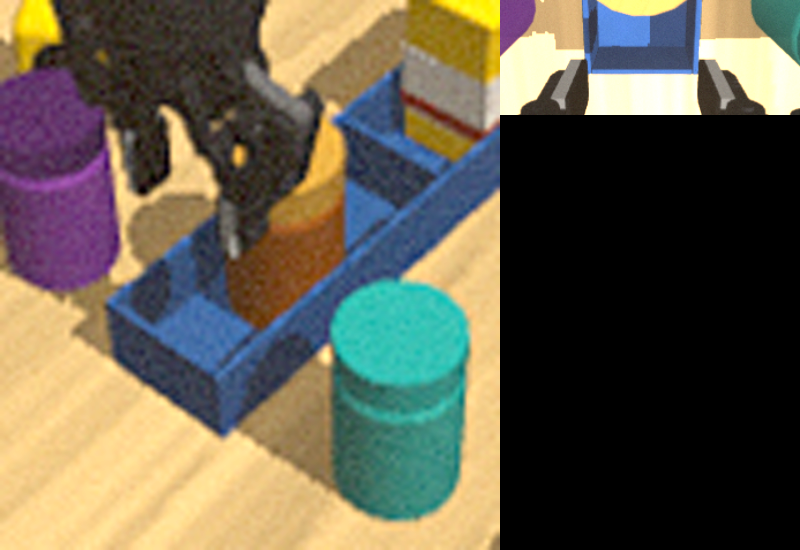

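Run:
```python
from rig import manip as m
from h import *
import pickle
np.set_printoptions(precision=4,suppress=True)
c,M,pose=pickle.load(open("j1.pkl","rb"))
s=m.camera("scene");S=s["cam_to_world"]
Rm=R.from_rotvec(pose[1]).as_matrix()
for n,a,b in(("L",(274,250),(285,207)),("R",(373,250),(301.4,219.5))):
    p,r=tri([(a,c,M),(b,s,S)]);print(n,Rm.T@(p-pose[0]),r)
    # scene ray with tool x=0 plane
    v=Rm.T@ray(b,s,S)[0];o=Rm.T@(S[:3,3]-pose[0]);print("  scene@x=0",o-v*o[0]/v[0])
print(m.get_joint_positions(),pose[0])
```

```text
L [ 0.0016 -0.0275 -0.0123] [np.float64(0.6535473937603296), np.float64(0.6535473937604663)]
  scene@x=0 [ 0.     -0.0265 -0.0145]
R [-0.0004  0.0261 -0.009 ] [np.float64(1.2611920744208411), np.float64(1.2611920744208713)]
  scene@x=0 [ 0.      0.0239 -0.0074]
[-0.2128  0.5322  1.8098 -0.      0.7995 -0.1854] [ 0.5689 -0.1108  0.0899]
```

The pictures show the fingertips about 25 mm further back than I assumed: at TCP + 11 mm, above the lid. So the grasp was made too high and nothing was moved. I'll redo it about 33 mm lower.

```bash
cat >> h.py <<'E'
def go(m,x,y,z,rate=.15,a=None):   # accurate line in tray-local mm, one correction
    t=w(x,y,z); m.servo_line(t,None if a is None else down(a),rate=rate)
    e=t-np.array(m.get_position()); return np.round(e*1e3,2)
E
python3 - <<'E'
from rig import manip as m
from h import *
np.set_printoptions(precision=2,suppress=True)
t=lambda s:print(s,round(m.get_time(),2),"l",lpos(m),"F",F(m),"w",round(m.get_width(),4))
go(m,0,-142,.14,.3); m.command_gripper(.085,40)
jx,jy=-0.8,-84.5
m.move_to(w(jx,jy,.14),down(A)); t("above")
go(m,jx,jy,.075,.15); t("mid")
go(m,jx,jy,.052,.1); t("low")
m.command_gripper(.055,40); t("grip"); print(m.get_grip_force())
go(m,jx,jy,.058,.05); m.hold(.1); t("lift");
E
```

```text
above 20.79 l [ -0.92 -83.39 139.83] F [ 1.15 -0.61  0.72] w 0.0846
mid 21.38 l [ -0.57 -85.1   75.11] F [-0.04  1.33  0.5 ] w 0.0853
low 21.76 l [ -0.77 -84.5   52.18] F [-0.38 -0.39 -0.02] w 0.0849
grip 22.12 l [ -0.14 -84.5   52.88] F [-0.45 -0.82  5.82] w 0.0592
42.26838001690339
lift 22.48 l [ -1.07 -84.45  57.84] F [-0.03  0.26 -2.39] w 0.0594
```

Run:
```python
from rig import manip as m
from h import *
np.set_printoptions(precision=2,suppress=True)
t=lambda s:print(s,round(m.get_time(),2),"l",lpos(m),"F",F(m),"w",round(m.get_width(),4))
go(m,0,-134.5,.058,.08); m.hold(.1); t("jar there")
go(m,0,-134.5,.0535,.03); m.hold(.1); t("down")
m.command_gripper(.085,40); t("rel")
go(m,0,-134.5,.135,.2)
tx,ty=0.3,88.3
m.move_to(w(tx,ty,.135),down(np.pi/2)); m.hold(.1); t("tin above"); snap(m,"tin1")
go(m,tx,ty,.054,.12); t("tin low")
m.command_gripper(.045,50); m.hold(.1); t("grip"); print(m.get_grip_force())
go(m,tx,ty,.060,.05); m.hold(.1); t("lift")
```

```text
jar there 23.36 l [  -0.08 -134.17   57.98] F [ 0.21 -0.43 -2.43] w 0.0591
down 23.76 l [  -0.12 -134.3    53.37] F [ 0.65 -0.41 -3.2 ] w 0.0591
rel 24.14 l [   0.14 -134.55   53.69] F [ 0.08 -0.21  0.9 ] w 0.0849
tin above 25.69 l [  0.36  86.75 134.62] F [0.17 0.54 0.77] w 0.0849
tin low 26.57 l [ 0.82 88.31 54.48] F [1.16 0.19 0.44] w 0.0848
grip 27.06 l [ 0.67 88.38 54.9 ] F [-2.35 -0.62  4.87] w 0.0534
52.31543004512787
lift 27.43 l [-0.07 88.22 59.68] F [-0.07  0.14 -5.43] w 0.0537
```

Run:
```python
from rig import manip as m
from h import *
np.set_printoptions(precision=2,suppress=True)
t=lambda s:print(s,round(m.get_time(),2),"l",lpos(m),"F",F(m),"w",round(m.get_width(),4))
go(m,0,117.5,.060,.08,A); m.hold(.1); t("there")
go(m,0,117.5,.0543,.03); m.hold(.15); t("down")
m.command_gripper(.085,50); t("rel")
go(m,0,117.5,.135,.25); 
m.move_to(w(0,45,.26),down(A)); m.hold(.1); t("look"); c,M=snap(m,"after")
m.move_to([.4283,-.30,.24],down(A-.3)); m.hold(.1); t("can"); c2,M2=snap(m,"can1")
cv2.imwrite("pics/m3.png",np.vstack([cv2.resize(q["image"][:,:,::-1],(480,300),interpolation=cv2.INTER_AREA) for q in(c,c2)]))
```

```text
there 28.04 l [ -0.2  117.16  59.84] F [-0.32 -0.03 -5.6 ] w 0.0538
down 28.53 l [  0.32 117.25  54.79] F [-2.92 -2.21  5.61] w 0.0535
rel 28.96 l [  0.07 117.55  54.23] F [ 0.12  0.38 -0.3 ] w 0.0849
look 30.17 l [ -1.25  45.28 257.7 ] F [-0.35  1.43 -0.17] w 0.0851
can 31.81 l [-134.   -334.14  240.01] F [-0.12  0.78 -0.54] w 0.0847
```

View pics/m3.png

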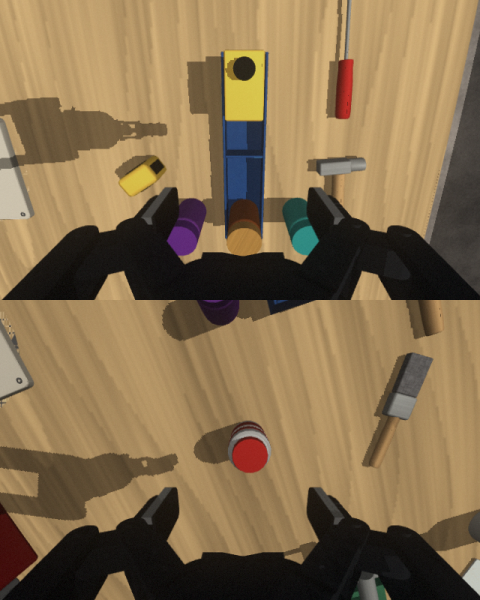

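Run:
```python
from h import *
import pickle
np.set_printoptions(precision=4,suppress=True)
def ld(n):
    c,M,p=pickle.load(open(n+".pkl","rb"));M=M.copy();M[:3,3]+=M[:3,:3]@c["mount"][:3,:3].T@np.array([.0008,-.0005,-.0023]);return c,M
loc=lambda q:(q[:,:2]-TR)@rz(TY)*1e3
c,M=ld("after")
k=blob(c,(22,100,90),(36,255,255),(326,115)).reshape(-1,2)
print("tin px",k.min(0),k.max(0),cv2.minAreaRect(k.astype(np.float32)))
L=loc(plane(k,c,M,.110));print("tin top local",L.min(0),L.max(0))
print("divider",loc(plane([(326,203)],c,M,.045)))
cc,MC=ld("can1")
d=pickle.load(open("d0.pkl","rb"));rs=[]
def red(c,near):
    hsv=cv2.cvtColor(c["image"],cv2.COLOR_RGB2HSV);hsv[...,0]=(hsv[...,0].astype(int)+20)%180
    mk=cv2.inRange(hsv,np.array([10,170,120]),np.array([28,255,255]))
    n,l,s,ce=cv2.connectedComponentsWithStats(mk)
    i=[j for j in range(1,n) if s[j,4]>40]; i=min(i,key=lambda j:np.linalg.norm(ce[j]-near));return ce[i],s[i]
for n,c_,M_,nr in(("w",cc,MC,(333,207)),("top",d["top"],T(d["top"]),(453,260))):
    e,s=red(c_,nr);print(n,e,s,plane([e],c_,M_,.12));rs.append((e,c_,M_))
print("tri",tri(rs))
```

```text
tin px [298  67] [353 160] ((325.5, 113.5), (93.0, 55.0), 90.0)
tin top local [-28.0757  73.8918] [ 26.3141 163.8432]
divider [[0.4279 7.9813]]
w [332.9347 207.3694] [ 310  185   47   45 1654] [[ 0.4325 -0.316   0.12  ]]
top [451.1399 258.7167] [442 250  19  19 293] [[ 0.4313 -0.318   0.12  ]]
tri (array([ 0.4318, -0.3201,  0.1098]), [np.float64(0.9748780384377714), np.float64(0.9748780384377642)])
```

Run:
```python
from h import *
import pickle
np.set_printoptions(precision=1,suppress=True)
c,M,p=pickle.load(open("after.pkl","rb"));M=M.copy();M[:3,3]+=M[:3,:3]@c["mount"][:3,:3].T@np.array([.0008,-.0005,-.0023])
print(proj([w(0,y,.045) for y in(2,-2,171,-20)]+[w(0,0,.004),w(-37,100,.045),w(37,100,.045)],c,M))
im=c["image"].astype(int)
for col in(310,318,340): print(col,[(r,*im[r,col]) for r in range(160,216,2)] if col==318 else [(r,im[r,col,2]) for r in range(160,216,2)])
```

```text
[[325.7 207.3]
 [325.7 210.2]
 [326.   69.6]
 [325.6 222.9]
 [325.6 200.4]
 [296.  131.6]
 [355.8 131.6]]
310 [(160, np.int64(54)), (162, np.int64(113)), (164, np.int64(109)), (166, np.int64(114)), (168, np.int64(110)), (170, np.int64(111)), (172, np.int64(113)), (174, np.int64(114)), (176, np.int64(114)), (178, np.int64(113)), (180, np.int64(108)), (182, np.int64(113)), (184, np.int64(110)), (186, np.int64(111)), (188, np.int64(109)), (190, np.int64(108)), (192, np.int64(111)), (194, np.int64(112)), (196, np.int64(112)), (198, np.int64(106)), (200, np.int64(46)), (202, np.int64(54)), (204, np.int64(53)), (206, np.int64(54)), (208, np.int64(120)), (210, np.int64(104)), (212, np.int64(111)), (214, np.int64(111))]
318 [(160, np.int64(185), np.int64(147), np.int64(55)), (162, np.int64(51), np.int64(76), np.int64(116)), (164, np.int64(48), np.int64(71), np.int64(112)), (166, np.int64(47), np.int64(70), np.int64(111)), (168, np.int64(49), np.int64(71), np.int64(110)), (170, np.int64(48), np.int64(72), np.int64(112)), (172, np.int64(45), np.int64(69), np.int64(109)), (174, np.int64(47), np
[... 918 characters left out ...]
09)), (212, np.int64(46), np.int64(71), np.int64(113)), (214, np.int64(46), np.int64(71), np.int64(113))]
340 [(160, np.int64(58)), (162, np.int64(64)), (164, np.int64(62)), (166, np.int64(63)), (168, np.int64(60)), (170, np.int64(62)), (172, np.int64(59)), (174, np.int64(64)), (176, np.int64(63)), (178, np.int64(62)), (180, np.int64(63)), (182, np.int64(62)), (184, np.int64(61)), (186, np.int64(64)), (188, np.int64(65)), (190, np.int64(59)), (192, np.int64(65)), (194, np.int64(62)), (196, np.int64(66)), (198, np.int64(62)), (200, np.int64(55)), (202, np.int64(54)), (204, np.int64(51)), (206, np.int64(52)), (208, np.int64(116)), (210, np.int64(118)), (212, np.int64(62)), (214, np.int64(61))]
```

```bash
cat >> h.py <<'E'
def fine(m,x,y,z,n=2):
    off=np.zeros(3);t=w(x,y,z)
    for _ in range(n):
        m.servo_line(t+off,rate=.05); m.hold(.1); off=off+t-np.array(m.get_position())
    return off
E
python3 - <<'E'
from rig import manip as m
from h import *
np.set_printoptions(precision=2,suppress=True)
t=lambda s:print(s,round(m.get_time(),2),"l",lpos(m),"F",F(m),"w",round(m.get_width(),4))
cx,cy=.4318,-.3185
m.move_to([cx,cy,.15],down(A)); t("above can")
m.servo_line([cx,cy,.050],rate=.12); t("low")
m.command_gripper(.055,60); m.hold(.1); t("grip"); print(m.get_grip_force(),m.get_position())
m.servo_line([cx,cy,.18],rate=.2); m.hold(.1);t("lift")
m.move_to(w(0,37.5,.18),down(A)); t("over")
off=fine(m,0,37.5,.12); t("fine");print(off*1e3)
E
```

```text
above can 32.32 l [-130.55 -352.84  149.88] F [-0.2   0.67  1.47] w 0.0851
low 33.3 l [-130.1  -353.69   50.77] F [-0.82 -0.38  0.61] w 0.0846
grip 33.75 l [-130.04 -353.77   51.27] F [-1.4   0.43  7.94] w 0.0601
63.09020589105785 [ 0.43 -0.32  0.05]
lift 34.65 l [-131.67 -352.58  178.36] F [-0.39  0.6  -3.22] w 0.0606
over 36.17 l [ -0.02  36.51 179.89] F [-0.32  0.01 -3.4 ] w 0.0605
fine 37.98 l [ -0.27  37.47 119.67] F [ 0.66 -0.43 -1.86] w 0.0605
[ 0.01  0.   -0.04]
```

Run:
```python
from rig import manip as m
from h import *
np.set_printoptions(precision=2,suppress=True)
c,M=snap(m,"hold")
cv2.imwrite("pics/hold_s.png",c["image"][:,:,::-1])
```

```text
(no output)
```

View pics/hold_s.png

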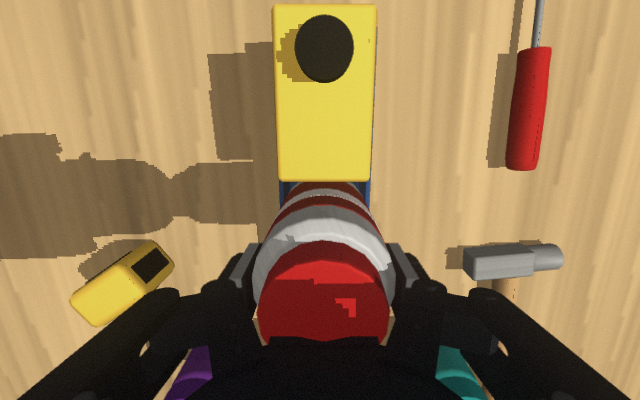

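Run:
```python
from h import *
import pickle
np.set_printoptions(precision=1,suppress=True)
c,M,p=pickle.load(open("hold.pkl","rb"));M=M.copy();M[:3,3]+=M[:3,:3]@c["mount"][:3,:3].T@np.array([.0008,-.0005,-.0023])
loc=lambda q:(q[:,:2]-TR)@rz(TY)*1e3
print("cap far edge",loc(plane([(324,241),(258,310),(390,310)],c,M,.1885)))
for y in(32.5,37.5,42.5):
    th=np.linspace(0,2*np.pi,73)
    for r,z in((24,.1885),(31,.1705)):
        q=proj([w(r*np.cos(a),y+r*np.sin(a),z) for a in th],c,M);print(y,r,"top row",q[:,1].min(),"cols",q[:,0].min(),q[:,0].max())
print("tin",proj([w(-27,73,.11),w(27,73,.11),w(27,165,.11)],c,M))
```

```text
cap far edge [[ -0.8  69.3]
 [-24.5  42.4]
 [ 22.9  42.5]]
32.5 24 top row 275.30692712310037 cols 261.03099631173166 391.32959262288466
32.5 31 top row 236.16867923364217 cols 253.20768260475612 398.4459475307117
37.5 24 top row 262.2302366019367 cols 260.1697488783643 392.26980363519203
37.5 31 top row 224.33893734774276 cols 252.38351529783478 399.32898840087825
42.5 24 top row 248.7674553564842 cols 259.28877487834063 393.2315549783534
42.5 31 top row 212.21473491370114 cols 251.54362304555946 400.2288817236931
tin [[279.2 181. ]
 [371.2 181. ]
 [379.    2.4]]
```

Run:
```python
from h import *
import pickle
np.set_printoptions(precision=1,suppress=True)
c,M,p=pickle.load(open("hold.pkl","rb"));M=M.copy();M[:3,3]+=M[:3,:3]@c["mount"][:3,:3].T@np.array([.0008,-.0005,-.0023])
th=np.linspace(0,2*np.pi,73)
for y in(35,37.5,40,42.5,45):
    print(y,[round(proj([w(r*np.cos(a),y+r*np.sin(a),z) for a in th],c,M)[:,1].min(),1) for r,z in((24,.1885),(24,.1705),(31,.1705),(31,.1605))])
im=c["image"]
print([(r,*map(int,im[r,324])) for r in range(178,300,3)])
```

```text
35 [np.float64(268.8), np.float64(246.6), np.float64(230.3), np.float64(221.6)]
37.5 [np.float64(262.2), np.float64(240.8), np.float64(224.3), np.float64(216.1)]
40 [np.float64(255.5), np.float64(235.0), np.float64(218.3), np.float64(210.5)]
42.5 [np.float64(248.8), np.float64(229.1), np.float64(212.2), np.float64(204.8)]
45 [np.float64(241.9), np.float64(223.1), np.float64(206.0), np.float64(199.1)]
[(178, 228, 201, 78), (181, 156, 122, 47), (184, 75, 38, 22), (187, 79, 40, 27), (190, 122, 115, 103), (193, 121, 114, 104), (196, 76, 38, 25), (199, 74, 35, 24), (202, 77, 33, 26), (205, 126, 73, 64), (208, 101, 97, 90), (211, 95, 93, 86), (214, 93, 91, 84), (217, 109, 107, 101), (220, 186, 183, 177), (223, 190, 187, 182), (226, 194, 193, 185), (229, 197, 192, 186), (232, 202, 201, 194), (235, 207, 202, 197), (238, 201, 198, 192), (241, 87, 24, 22), (244, 95, 33, 30), (247, 90, 25, 23), (250, 90, 23, 22), (253, 95, 28, 25), (256, 95, 28, 26), (259, 121, 32, 28), (262, 202, 49, 45), (265, 197, 44, 39), (268, 199, 44, 44), (271, 195, 40, 36), (274, 198, 44, 41), (277, 197, 44, 40), (280, 197, 40, 37), (283, 161, 32, 33), (286, 114, 26, 25), (289, 111, 22, 20), (292, 112, 24, 22), (295, 113, 27, 24), (298, 109, 20, 17)]
```

The cap's foot edge (row 240) and top edge (row 260) in the held picture put the can centre at y≈37.8, within 0.5 mm of the TCP. It is aligned, so I'm lowering it.

Run:
```python
from rig import manip as m
from h import *
np.set_printoptions(precision=2,suppress=True)
t=lambda s:print(s,round(m.get_time(),2),"l",lpos(m),"F",F(m),"w",round(m.get_width(),4))
go(m,0.2,37.5,.098,.06); t("entry")
go(m,0.2,37.5,.075,.06); t("in")
if abs(F(m)).max()<15:
    go(m,0.2,37.5,.059,.06); t("near"); go(m,0.2,37.5,.0555,.03); m.hold(.1); t("down")
```

```text
entry 38.53 l [-0.13 37.45 97.39] F [-0.18 -0.18 -1.72] w 0.0603
in 39.07 l [-0.05 37.47 74.56] F [ 0.92  0.55 -2.38] w 0.0606
near 39.48 l [-0.19 37.45 58.45] F [-0.04  0.55 -2.11] w 0.0603
down 39.85 l [ 0.14 37.48 55.55] F [ 0.03  0.01 -3.68] w 0.0601
```

Run:
```python
from rig import manip as m
from h import *
np.set_printoptions(precision=2,suppress=True)
t=lambda s:print(s,round(m.get_time(),2),"l",lpos(m),"F",F(m),"w",round(m.get_width(),4))
go(m,0.2,37.5,.0549,.03); m.hold(.1); t("down")
m.command_gripper(.085,60); t("rel")
go(m,0.2,37.5,.15,.25)
m.move_to([.449,.36,.2],down(np.radians(60))); m.hold(.15); t("case"); c,M=snap(m,"case3")
cv2.imwrite("pics/c3.png",c["image"][:,:,::-1][0:300])
```

```text
down 40.2 l [ 0.27 37.54 55.29] F [-1.64 -0.58  4.85] w 0.0602
rel 40.58 l [ 0.26 37.49 54.8 ] F [ 0.12 -0.6  -0.43] w 0.0845
case 42.48 l [-131.5   324.41  199.56] F [-0.27 -0.95  0.23] w 0.0849
```

View pics/c3.png

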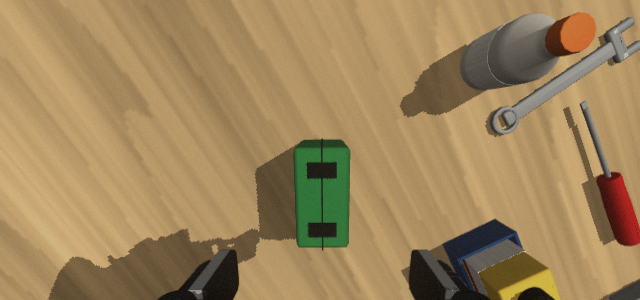

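Run:
```python
from rig import manip as m
from h import *
import pickle
np.set_printoptions(precision=4,suppress=True)
t=lambda s:print(s,round(m.get_time(),2),"l",lpos(m),"F",F(m),"w",round(m.get_width(),4))
c,M,p=pickle.load(open("case3.pkl","rb"));M=M.copy();M[:3,3]+=M[:3,:3]@c["mount"][:3,:3].T@np.array([.0008,-.0005,-.0023])
q=plane([(296,150),(349.5,150),(349.5,247),(296,247)],c,M,.1)
ce=q.mean(0)[:2];e=(q[0]+q[1]-q[2]-q[3])[:2];a=np.arctan2(e[1],e[0])
print(ce,np.degrees(a),np.linalg.norm(q[0]-q[1]),np.linalg.norm(e)/2)
assert np.linalg.norm(ce-[.449,.36])<.012 and abs(np.linalg.norm(e)/2-.096)<.006
m.servo_line([*ce,.13],down(a),rate=.15)
m.servo_line([*ce,.050],rate=.12); m.hold(.1); t("low")
m.command_gripper(.04,60); m.hold(.1); t("grip"); print(m.get_grip_force(),m.get_position()-np.r_[ce,0])
m.servo_line([*ce,.19],rate=.2); m.hold(.1); t("lift")
m.move_to(w(0,-53.2,.19),down(A)); t("over")
fine(m,0,-53.2,.125); t("fine"); c,M=snap(m,"hold2")
cv2.imwrite("pics/hold2.png",c["image"][:,:,::-1])
```

```text
[0.4471 0.3577] 59.89413347311371 0.04679631516046328 0.09245104985358671
low 44.06 l [-133.2122  323.5551   51.0013] F [ 0.3186  0.0185 -0.1814] w 0.0849
grip 44.58 l [-133.6365  323.3605   50.6685] F [-1.8533 -0.3224  5.7113] w 0.0492
63.48525524139404 [0.0002 0.0003 0.0507]
lift 45.53 l [-134.8822  322.1774  188.1096] F [-0.4817 -0.3096 -4.6139] w 0.0493
over 47.02 l [ -0.1097 -52.4599 189.7668] F [ 1.5832 -0.532  -4.3419] w 0.049
fine 48.92 l [ -0.2427 -53.1775 124.6712] F [ 0.422   0.0847 -5.0246] w 0.0494
```

I've used my 10 views, so I'm checking the held case numerically.

Run:
```python
from h import *
import pickle
np.set_printoptions(precision=1,suppress=True)
c,M,p=pickle.load(open("hold2.pkl","rb"));M=M.copy();M[:3,3]+=M[:3,:3]@c["mount"][:3,:3].T@np.array([.0008,-.0005,-.0023])
for y in(-10,-7.5,-5.2,-2.5,0): print(y,proj([w(-25,y,.174),w(25,y,.174),w(0,y,.074)],c,M).tolist())
im=c["image"]
print([(r,*map(int,im[r,312])) for r in range(150,300,4)])
for r in(235,260):
    hsv=cv2.cvtColor(im[r:r+1],cv2.COLOR_RGB2HSV)[0]; g=np.where((hsv[:,0]>50)&(hsv[:,0]<80)&(hsv[:,1]>80))[0]; print(r,g.min(),g.max(),len(g))
```

```text
-10 [[261.2435740334625, 193.37278296362834], [390.7829732615814, 193.4056416588539], [324.9004868577057, 158.57594045634858]]
-7.5 [[260.8622157596943, 187.0583919103727], [391.19749171738795, 187.09100070994245], [324.90566652736453, 155.06208788447208]]
-5.2 [[260.50828809527314, 181.18059299022633], [391.5821963002982, 181.21297493151025], [324.9104538333275, 151.80933273280363]]
-2.5 [[260.0890241694335, 174.19559081472914], [392.0379210112495, 174.22771092217374], [324.9161006888766, 147.96624362044096]]
0 [[259.6971557609294, 167.64506011031855], [392.46387005050167, 167.67694287292016], [324.9213552892318, 144.38394112447256]]
[(150, 53, 88, 146), (154, 36, 70, 40), (158, 39, 74, 41), (162, 34, 68, 36), (166, 32, 69, 36), (170, 33, 72, 36), (174, 29, 67, 35), (178, 35, 78, 42), (182, 57, 141, 72), (186, 61, 152, 79), (190, 63, 159, 82), (194, 58, 154, 76), (198, 64, 161, 82), (202, 67, 163, 87), (206, 62, 157, 80), (210, 63, 158, 80), (214, 18, 28, 17), (218, 27, 34, 27), (222, 27, 33, 27), (226, 30, 36, 30), (230, 26, 34, 27), (234, 23, 32, 23), (238, 24, 33, 24), (242, 24, 32, 24), (246, 25, 32, 24), (250, 60, 157, 78), (254, 57, 153, 75), (258, 58, 155, 78), (262, 33, 88, 43), (266, 35, 89, 45), (270, 35, 89, 45), (274, 35, 88, 46), (278, 37, 91, 46), (282, 31, 87, 42), (286, 32, 86, 43), (290, 32, 87, 44), (294, 35, 88, 45), (298, 33, 88, 44)]
235 262 383 61
260 264 383 120
```

The case's +y edge sits at the predicted rows (180 and 152), so it is well placed. I'm lowering it.

Run:
```python
from rig import manip as m
from h import *
np.set_printoptions(precision=2,suppress=True)
t=lambda s:print(s,round(m.get_time(),2),"l",lpos(m),"F",F(m),"w",round(m.get_width(),4))
go(m,0,-53.2,.098,.08); t("entry")
go(m,0,-53.2,.075,.06); t("in")
if abs(F(m)).max()<15:
    go(m,0,-53.2,.058,.06); go(m,0,-53.2,.0548,.03); m.hold(.1); t("down")
    if F(m)[2]<-2.5: go(m,0,-53.2,.0541,.03); m.hold(.1); t("down2")
    m.command_gripper(.085,60); t("rel")
    go(m,0,-53.2,.15,.25)
    m.move_to(w(0,0,.26),down(A-np.pi/2)); m.hold(.2); t("look"); c,M=snap(m,"fin")
    M=M.copy();M[:3,3]+=M[:3,:3]@c["mount"][:3,:3].T@np.array([.0008,-.0005,-.0023])
    loc=lambda q:(q[:,:2]-TR)@rz(TY)*1e3
    hsv=cv2.cvtColor(c["image"],cv2.COLOR_RGB2HSV)
    hsv[...,0]=(hsv[...,0].astype(int)+20)%180
    for n,lo,hi,z,pt in(("tin",(44,120,150),(54,255,255),.11,(0,118)),("jar",(28,100,120),(41,255,255),.104,(0,-134)),("can",(10,170,130),(28,255,255),.124,(0,37.5)),("case",(70,80,100),(95,255,255),.104,(0,-53))):
        u=proj([w(*pt,z)],c,M)[0].astype(int); mk=cv2.inRange(hsv,np.array(lo),np.array(hi)); 
        box_=np.zeros_like(mk); x0,y0=max(u[0]-70,0),max(u[1]-50,0); box_[y0:u[1]+50,x0:u[0]+70]=255
        k=np.argwhere(mk&box_)[:,::-1].astype(float)
        if len(k)<50: print(n,"few",len(k),u);continue
        L=loc(plane(k,c,M,z)); L=L[np.abs(L-pt).max(1)<65]; print(n,np.percentile(L,1,axis=0),np.percentile(L,99,axis=0))
```

```text
entry 49.45 l [ -0.52 -53.16  97.13] F [-0.13  0.41 -4.17] w 0.0491
in 49.98 l [ -0.19 -53.17  74.61] F [-0.49  0.3  -4.23] w 0.0496
down 50.77 l [  0.04 -53.18  54.9 ] F [ 1.16  0.52 -4.59] w 0.0494
down2 51.12 l [  0.03 -53.2   54.66] F [-3.09 -0.48  6.32] w 0.0494
rel 51.58 l [  0.09 -53.21  54.04] F [ 0.47 -0.07 -0.33] w 0.085
look 53.78 l [ -0.15  -0.11 259.58] F [-0.67  0.26  0.08] w 0.0852
tin [-24.06  76.36] [ 25.81 162.39]
jar [ -56.24 -198.15] [ 54.49 -75.27]
can [-20.8   18.33] [23.72 61.91]
case [-22.33 -97.72] [23.8  -5.85]
```

```bash
python3 -c "
from rig import manip as m
print(m.sign_off(),m.get_time())"
```

```text
the job is handed in; nothing more can be done
the job is handed in; nothing more can be done
```

I handed the job in with the can beside the tin in the left bay and the case beside the jar in the right bay; a final camera check placed the tin, can and case as intended but couldn't isolate the jar, whose position rests on where I set it down, and my first try at the jar closed too high, touched its lid and gripped nothing.

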